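# Spring the teal cupboard ajar

### The arm

A 6-joint arm with a two-finger parallel gripper is mounted at the origin on the work surface. World frame = base frame: x ahead of the robot, y to its left, z up, the work surface at z = 0. Lengths are in mm, angles in rad, forces in N, time in s.
With the tool pointing down it reaches from about 275 to 1000 mm from the base axis. Payload 8.4 kg.
Tool frame: the origin (TCP) lies on the mounting face of the last link; the fingertips stand 173 mm ahead of it and the grasp point (between the pads) lies 155 mm ahead of it; z points along the fingers, y is the line along which they close (so a half turn about z gives the same grasp; the last joint's range is limited). The gripper opens to 85 mm and grips with 20 to 120 N. Pads are 22 mm wide; open, the fingers measure 114 mm over their backs; the gripper's body (76 mm by 85 mm) begins 54 mm behind the grasp point. The pads swing forward as they close: fully open they stand 13 mm farther back than shut.
Start: joints at [1.316, 0.353, 1.633, -0, 1.155, -0.002], TCP at [156.321, 605.139, 404.681] pointing down, gripper open.
Joint ranges: [-2.63, 2.63], [-0.92, 2.1], [0.06, 2.66], [-1.3, 4.44], [0, 2.69], [-3.02, 3.02]. Speed limits (rad/s): [2.22, 2.22, 2.79, 3.14, 3.14, 3.14].

### API

Orientations are given as [roll, pitch, yaw] about the fixed x, y, z axes, in that order (R = Rz(yaw) Ry(pitch) Rx(roll)).
In Python, from rig import r gives the robot as it stands.
- The arm moves only by the tool apply_moves, never from a script. Its argument "deltas" is a list of rows, each an object with "claw": the gripper command: -1 is fully open, 1 is shut, values between are in proportion; "delta_pos": the shift along the tool's x, y, z in cm, a list of three; "yaw": the turn about the tool's z in rad. In form: [{"claw": claw, "delta_pos": [tx, ty, tz], "yaw": yaw}, ...]. A call has 1 to 8 rows; each row shifts and turns the commanded pose from where the row before left it, along the tool's axes as they then stand; what a row does not reach is not made up. A row lasts 1/8 s, in which the tool goes at most 62.5 mm and 10.7 degrees, less where a joint would pass 70% of its speed; a pose out of reach is approached as far as the arm can. A call with a gripper value outside its range is refused whole. The fingers move at their own pace and stop on an object; "grip_force" is the grip in N (left out, the last holds). Time passes only in rows, so rows that do not move let the fingers close. It gives the time, the measured TCP pose, the force, the opening and the grip force at its end, in the units of the state.
- r.sense(): the state, without advancing time (a new reading comes with each control period).
- r.grab_frame(name): name is "scene" or "top" or "wrist"; returns a dict with "img" (480x640x3 uint8, blue, green, red), "z_map" (480x640 float32, mm along the optical axis (not along the pixel's ray), 0 where there is no reading), "fx", "fy", "cx", "cy" (pixels), "eye" and "rotation" of the camera in the world; the wrist camera has in their place "T_tool_cam" (4x4, takes a point from camera to tool coordinates, whose origin is the TCP and whose axes are the flange's). Camera axes: x right, y up, looking along -z (the intrinsics and any distortion apply to the point x, -y, -z); pixel columns grow to the right and rows downward; lengths in mm; the calibration is good to about 2 mm. A picture is of the moment at which its call begins: read the wrist's pose just before it.
- r.sign_off(): hands the job in; it is judged then, once.
The state is a dict: "clock": time; "qpos": joint angles; "qvel": joint speeds; "joint_efforts": joint torques, N m; "eef_pos": TCP position; "tcp_rot": TCP orientation; "contact_force": force on the tool from outside, world axes, zero at the start; "wrist_torque": the same for the moment, N m; "opening": opening from 0.0 (shut) to 1.0 (fully open); "grasp_force": force on a finger pad.
Only numpy, scipy, OpenCV 4.12 (cv2) and the standard library are available. Lean on these libraries where they do the work, as an engineer would, in place of code of your own. Each camera call takes 0.05 s, during which the arm holds its last target. There are 200 camera calls.

### The job

On the food-share counter, push the cardboard carton sideways along the counter until no part of it stands in front of the teal cupboard. Then press gently with the fingers on the free edge of the teal cupboard's door, at its white dot, right to the bottom, so that the touch catch lets go, and move away so that the door springs ajar and stays ajar. Only touch and push: do not lift or tip the carton, leave the amber cupboard shut and do not disturb the squash, the jar or the pen cup.

Things in the scene. Friction and masses are not known exactly. Their poses are not given: they have to be found in the camera images.
- teal_cupboard: Low counter-top cupboard, teal all over, touch-latch door facing the robot; mm: 180 wide (y), 180 deep (x), 140 high, fixed. Origin: centre of underside; x from front to back, y to the left seen from the robot. Left or right of the other cupboard, yaw up to 0.1 rad. The handleless door covers the front: outer face at x = -112 mm, hinge edge at y = +88, free edge at y = -88.
- teal_press (a point): Middle of the white press dot (22 mm across) on the outer face of the teal door: 26 mm from its free edge, 115 mm above the counter. Moves with the door; x points into the cupboard square to the door, y along the door to the hinge, z up. A small white dot on the door's top edge marks the same place.
- teal_door (a joint): Teal door's hinge, rad (sizes mm): 0 shut and latched, negative pressed in, positive opening towards the robot. Door 176 wide, 14 thick, top 140 up. Pressing the dot in 5 to 6 mm (about 4 to 5 N) meets a hard bottom (about -0.037) and trips the latch; a shallower press springs back shut. Once the finger draws back, a spring swings the door to about 0.59 in about half a second, free edge 100 mm forward.
- amber_cupboard: The same in amber yellow, to be left shut; mm: 180 wide (y), 180 deep (x), 140 high, fixed. Origin: centre of underside; x from front to back, y to the left seen from the robot. Left or right of the other cupboard, yaw up to 0.1 rad. The handleless door covers the front: outer face at x = -112 mm, hinge edge at y = +88, free edge at y = -88.
- amber_door (a joint): Amber door's hinge angle, rad; the same touch latch as the teal door. Must stay shut (0).
- carton_center (a point): Centre of a loose cardboard carton with a paler tape band, 70 mm (its x) by 100 mm (its y) by 75 mm high, 0.3 to 0.55 kg, upright in front of the teal door, its back 55 to 90 mm from the door, in the way of finger and door. z up, y along the door within 0.2 rad.
- squash_center (a point): Centre (72 mm up) of a standing butternut squash, 88 mm across, 144 mm high, right of the cupboards. Bystander.
- jar_center (a point): Centre (40 mm up) of a low amber glass jar with red cap, 68 mm across, 80 mm high, to the left. Bystander.
- pencup_center (a point): Centre (47 mm up) of a dark round pen cup, 72 mm across, 95 mm high (pens to 150 mm), left of the cupboards. Bystander.
There are look-alikes about, which are no part of the job. Leave any purple or red look-alike of the part that bears pencup_center alone. What is shaped like the part that bears carton_center but yellow is not meant.

How it is judged:
By the outcome, as a careful person would: the job done as asked, in the order asked, and still so for the second after the job is handed in, with the robot touching nothing.
It also fails if it takes over 48 s, if anything falls off the work surface, if the arm or the gripper's body presses on something with over 40 N, if the wrist force passes 120 N, or if a joint passes its speed limit or range.

## Working session

There is one attempt and no reset: what is moved stays moved. The work goes in short steps, Python scripts to look and compute and a tool call to move; the robot and the scene stay as the last step left them, time stands still between calls to the robot, and variables do not carry over. Pictures are saved under pics/ and viewed, at most 10 in all, crops included, and the job is handed in when it is done.

Besides the shell and the picture viewer there is one more tool, called after "Request:" as name(argument=value, ...) on one line, values as JSON. apply_moves: Moves the arm, as the interface text tells. Its arguments: {"type":"object","properties":{"deltas":{"type":"array"},"grip_force":{"type":"number"}},"required":["deltas"]}

```bash
mkdir -p pics; cat > h.py <<'E'
import numpy as np, cv2
from rig import r
def cloud(f):
    z=f["z_map"].astype(float); v,u=np.mgrid[0:480,0:640]
    p=np.dstack([(u-f["cx"])/f["fx"]*z,-(v-f["cy"])/f["fy"]*z,-z])
    return p@np.array(f["rotation"]).T+np.array(f["eye"])
E
python3 - <<'E'
from h import *
s=r.sense(); print(s)
for n in ("scene","top"):
    f=r.grab_frame(n); cv2.imwrite(f"pics/{n}0.png",f["img"]); np.savez(f"{n}0.npz",**f)
    print(n,[k for k in f],f["eye"],f["rotation"],f["fx"],(f["z_map"]>0).mean())
E
```

```text
{'clock': 0.0, 'qpos': array([ 1.31560912e+00,  3.53679781e-01,  1.63412239e+00, -1.20892069e-05,
        1.15518036e+00, -2.42471329e-03]), 'qvel': array([ 8.35602216e-04, -5.02673529e-04, -5.39344505e-04,  8.01256109e-06,
       -5.13089502e-04, -3.99618139e-04]), 'joint_efforts': array([ 2.14698433e-03, -6.05237174e+01, -3.42072415e+01,  1.76456401e-04,
        9.32503841e-03, -4.22856954e-05]), 'eef_pos': array([156.2601285 , 604.92024186, 403.94677557]), 'tcp_rot': array([-3.14020276e+00,  7.68317301e-06,  2.88883505e+00]), 'contact_force': array([-0.62526865,  0.50870039,  0.42174115]), 'wrist_torque': array([-0.05180712, -0.04718636, -0.0191767 ]), 'grasp_force': 0.0, 'opening': 1.0008547518403494}
scene ['img', 'z_map', 'fx', 'fy', 'cx', 'cy', 'eye', 'rotation'] [ 977.00949144   94.61232072 1421.47655223] [0.33061226 0.00515941 1.66904762] 568.8880312990678 0.9959830729166667
top ['img', 'z_map', 'fx', 'fy', 'cx', 'cy', 'eye', 'rotation'] [ 324.12421487   47.0011985  1517.71386672] [ 0.1470503  -0.02587896 -1.54964369] 535.766900698561 0.996044921875
```

View pics/scene0.png

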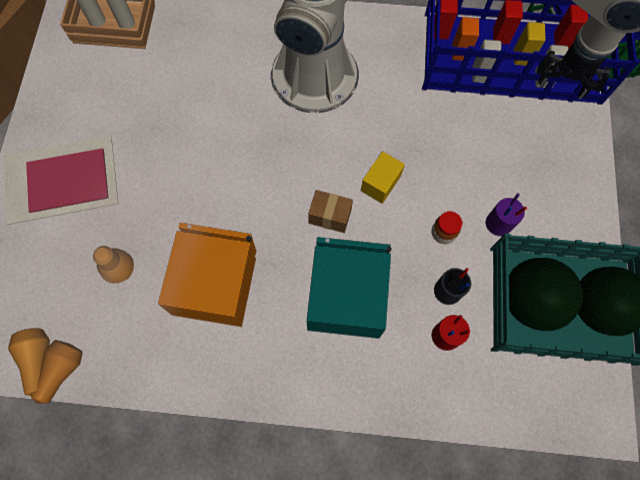

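View pics/top0.png

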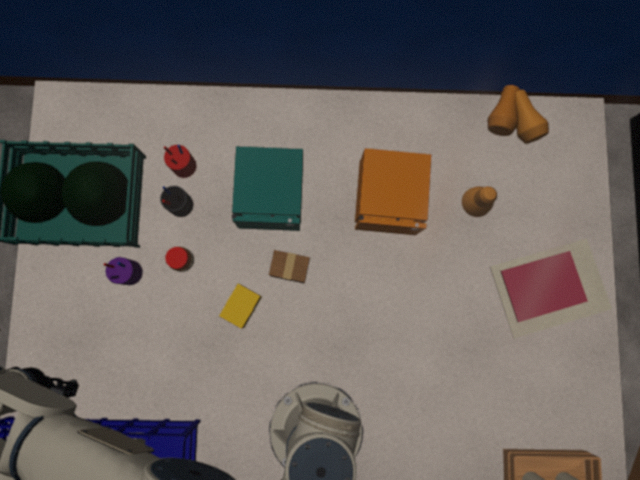

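```bash
cat > h.py <<'E'
import numpy as np, cv2
from scipy.spatial.transform import Rotation as R
from rig import r
def cloud(f):
    z=np.asarray(f["z_map"],float); v,u=np.mgrid[0:480,0:640]
    p=np.dstack([(u-f["cx"])/f["fx"]*z,-(v-f["cy"])/f["fy"]*z,-z])
    return p@R.from_euler("xyz",f["rotation"]).as_matrix().T+np.array(f["eye"])
def box(p):  # footprint of points in mm
    c,s,a=cv2.minAreaRect(p[:,:2].astype(np.float32)); return np.round(c,0),np.round(s,0),round(a,1),p[:,2].mean().round(1)
# name: hue lo,hi, smin,vmin, zlo,zhi
OBJ={"teal":(80,98,120,40,132,148),"amber":(10,20,200,90,132,148),"carton":(5,22,60,40,66,84),"yellow":(22,32,150,80,60,90),"jar":(0,4,150,90,70,90)}
def find(f):
    P=cloud(f); h=cv2.cvtColor(f["img"],cv2.COLOR_BGR2HSV); out={}
    for n,(a,b,s,v,z0,z1) in OBJ.items():
        m=((h[...,0]>=a)&(h[...,0]<=b)&(h[...,1]>=s)&(h[...,2]>=v)&(P[...,2]>z0)&(P[...,2]<z1)).astype(np.uint8)
        k,L,S,_=cv2.connectedComponentsWithStats(m)
        for i in range(1,k):
            if S[i,4]>150: print(n,S[i,4],*box(P[L==i]), "px",S[i,:4])
E
python3 - <<'E'
from h import *
for n in ("scene","top"):
    f=dict(np.load(f"{n}0.npz")); print(n); find(f)
    P=cloud(f); h=cv2.cvtColor(f["img"],cv2.COLOR_BGR2HSV)
    # white dots on door tops
    m=((h[...,1]<90)&(h[...,2]>90)&(P[...,2]>125)&(P[...,2]<150)&(P[...,0]>350)).astype(np.uint8)
    k,L,S,_=cv2.connectedComponentsWithStats(m)
    for i in range(1,k):
        if S[i,4]>3: print("dot",S[i,4],P[L==i].mean(0).round(0))
    # bystanders: anything 30..160 high
    m=((P[...,2]>30)&(P[...,2]<165)&(P[...,0]>250)).astype(np.uint8)
    k,L,S,_=cv2.connectedComponentsWithStats(m)
    for i in range(1,k):
        if S[i,4]>100: q=P[L==i]; print("blob",S[i,:4],q.min(0).round(0),q.max(0).round(0))
E
```

```text
scene
teal 415 [553. 147.] [171.  15.] 88.8 140.2 px [317 237  73  14]
teal 5834 [657. 146.] [178. 183.] 89.4 140.9 px [307 246  84  84]
amber 248 [ 555. -155.] [112.  17.] 85.5 140.2 px [204 228  47  12]
amber 4193 [ 659. -173.] [143. 181.] 85.9 140.8 px [174 236  77  81]
carton 451 [ -53. -593.] [111. 257.] 27.0 75.7 px [60  0 89 37]
carton 1043 [439.  85.] [101.  75.] 79.0 76.1 px [309 190  44  36]
carton 273 [ 641. -434.] [61. 76.] 57.8 74.7 px [ 97 249  31  29]
carton 2049 [ 879. -571.] [160. 140.] 57.0 74.4 px [  8 328  69  71]
yellow 969 [329. 215.] [ 71. 104.] 62.2 76.0 px [363 152  42  44]
jar 399 [455. 388.] [58. 57.] 1.1 81.2 px [439 212  23  23]
dot 12 [ 546. -247.  140.]
dot 19 [551.  86. 142.]
dot 4 [692. 236. 139.]
blob [361 152  44  48] [270. 161.  30.] [390. 268.  85.]
blob [308 190  45  41] [397.  30.  30.] [484. 140.  85.]
blob [488 193 152 171] [380. 495.  30.] [754. 858. 165.]
blob [433 212  29  30] [426. 354.  31.] [489. 420.  90.]
blob [158 223  97 102] [ 541. -288.   30.] [754. -95. 151.]
blob [307 237  85 100] [544.  56.  30.] [749. 237. 150.]
blob [ 93 246  
[... 996 characters left out ...]
7. 147.]
dot 16 [554.  86. 140.]
dot 8 [ 550. -248.  138.]
blob [487  85  62  58] [ 813. -642.   30.] [ 980. -473.  100.]
blob [  0 139 144 108] [487. 509.  30.] [757. 867. 165.]
blob [163 144  32  31] [692. 363.  30.] [765. 436. 153.]
blob [231 146  72  84] [545.  57.  31.] [750. 238. 151.]
blob [355 148  76  86] [ 541. -286.   30.] [757. -95. 150.]
blob [160 185  31  30] [577. 366.  31.] [649. 437. 156.]
blob [461 186  36  31] [ 595. -479.   31.] [ 678. -396.  149.]
blob [165 246  28  25] [422. 354.  31.] [489. 419.  88.]
blob [268 250  42  33] [398.  31.  32.] [482. 141.  87.]
blob [103 257  37  28] [381. 496.  30.] [451. 567. 153.]
blob [219 283  42  46] [272. 162.  32.] [390. 266.  84.]
```

Request:
apply_moves(deltas=[{"claw": 0.2, "delta_pos": [-4.4, -3.9, 0], "yaw": 0}, {"claw": 0.2, "delta_pos": [-4.4, -3.9, 0], "yaw": 0}, {"claw": 0.2, "delta_pos": [-4.4, -3.9, 0], "yaw": 0}, {"claw": 0.2, "delta_pos": [-4.4, -3.9, 0], "yaw": 0}, {"claw": 0.2, "delta_pos": [-4.4, -3.9, 0], "yaw": 0}, {"claw": 0.2, "delta_pos": [-4.4, -3.9, 0], "yaw": 0}, {"claw": 0.2, "delta_pos": [-4.4, -3.9, 0], "yaw": 0}, {"claw": 0.2, "delta_pos": [-4.4, -3.9, 0], "yaw": 0}])

```text
clock: 1.1
eef_pos: [419.8, 213.2, 404.7]
tcp_rot: [3.141, 0.0, 2.889]
contact_force: [1.0, 0.2, 0.6]
opening: 0.398
grasp_force: 0.0
```

Request:
apply_moves(deltas=[{"claw": 0.2, "delta_pos": [0, 0, 0], "yaw": 0.185}, {"claw": 0.2, "delta_pos": [0, 0, 0], "yaw": 0.185}, {"claw": 0.2, "delta_pos": [0, 0, 0], "yaw": 0.185}, {"claw": 0.2, "delta_pos": [0, 0, 0], "yaw": 0.185}, {"claw": 0.2, "delta_pos": [0, 0, 0], "yaw": 0.185}, {"claw": 0.2, "delta_pos": [0, 0, 0], "yaw": 0.185}, {"claw": 0.2, "delta_pos": [0, 0, 0], "yaw": 0.185}, {"claw": 0.2, "delta_pos": [0, 0, 0], "yaw": 0.185}])

```text
clock: 2.1
eef_pos: [418.9, 214.9, 404.4]
tcp_rot: [-3.141, 0.0, 1.403]
contact_force: [-0.2, -0.2, -0.7]
opening: 0.403
grasp_force: 0.0
```

```bash
cat >> h.py <<'E'
def to(p,yaw):
    s=r.sense(); T=R.from_euler("xyz",s["tcp_rot"]).as_matrix(); d=np.array(p)-s["eef_pos"]
    print(s["clock"],s["eef_pos"].round(1),s["tcp_rot"].round(3),s["contact_force"].round(1),round(s["opening"],2))
    print("tool cm now",(T.T@d/10).round(2),"after turn",(R.from_euler("xyz",[np.pi,0,yaw]).as_matrix().T@d/10).round(2),"turn",round((s["tcp_rot"][2]-yaw+np.pi)%(2*np.pi)-np.pi,3))
E
python3 -c "
from h import *
to([453,166,200],1.388)"
```

```text
2.1 [418.9 214.9 404.4] [-3.141  0.     1.403] [-0.2 -0.2 -0.7] 0.4
tool cm now [-4.25  4.19 20.44] after turn [-4.19  4.24 20.44] turn 0.015
```

Request:
apply_moves(deltas=[{"claw": 0.2, "delta_pos": [-4.2, 4.2, 0], "yaw": 0.015}, {"claw": 0.2, "delta_pos": [0, 0, 5.5], "yaw": 0}, {"claw": 0.2, "delta_pos": [0, 0, 5.5], "yaw": 0}, {"claw": 0.2, "delta_pos": [0, 0, 5], "yaw": 0}, {"claw": 0.2, "delta_pos": [0, 0, 3], "yaw": 0}, {"claw": 0.2, "delta_pos": [0, 0, 1.9], "yaw": 0}, {"claw": 0.2, "delta_pos": [0, 0, 0], "yaw": 0}])

```text
clock: 2.98
eef_pos: [453.1, 166.5, 194.3]
tcp_rot: [-3.139, 0.002, 1.394]
contact_force: [0.8, -0.1, 0.3]
opening: 0.397
grasp_force: 0.0
```

```bash
python3 -c "
from h import *
to([453-19-4.6,166-106-25,195],1.388)
f=r.grab_frame('scene'); cv2.imwrite('pics/s1.png',f['img'][100:340,200:520].repeat(2,0).repeat(2,1)); find(f)"
```

```text
2.975 [453.1 166.5 194.3] [-3.139e+00  2.000e-03  1.394e+00] [ 0.8 -0.1  0.3] 0.4
tool cm now [-1.336e+01 -1.000e-02 -4.000e-02] after turn [-13.36   0.06  -0.07] turn 0.006
teal 418 [553. 147.] [171.  17.] 88.9 140.2 px [317 237  73  14]
teal 5862 [658. 146.] [178. 182.] 89.4 140.9 px [307 246  84  84]
amber 244 [ 556. -156.] [115.  15.] 86.2 140.6 px [203 227  48  13]
amber 4197 [ 659. -172.] [143. 182.] 85.9 140.9 px [174 236  77  81]
carton 529 [ -92. -617.] [125. 232.] 2.4 75.7 px [62  0 86 37]
carton 1035 [439.  85.] [101.  75.] 80.0 75.9 px [308 190  43  36]
carton 279 [ 641. -434.] [60. 75.] 54.7 74.5 px [ 97 249  31  30]
carton 2057 [ 882. -571.] [161. 139.] 59.6 74.4 px [  8 328  68  74]
jar 401 [455. 387.] [58. 56.] 7.1 80.9 px [439 212  23  23]
```

View pics/s1.png

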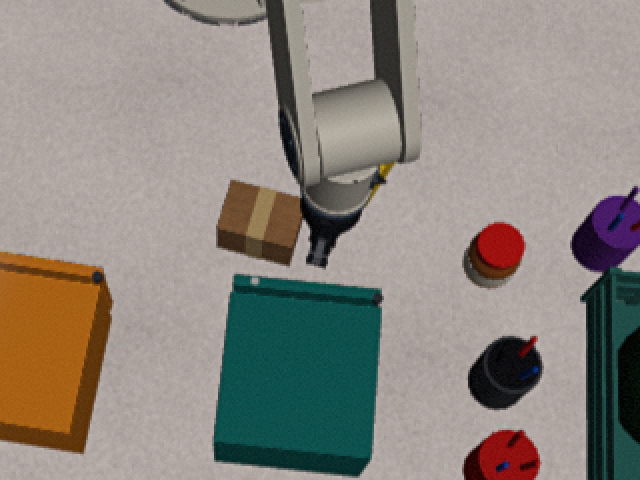

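The gripper stands beside the carton's left face (crop pixel 318,250; carton 260,225), well clear of the teal door, so I'll push along the carton's long axis.

Request:
apply_moves(deltas=[{"claw": 0.2, "delta_pos": [-1, 0, 0], "yaw": 0}, {"claw": 0.2, "delta_pos": [-0.8, 0, 0], "yaw": 0}, {"claw": 0.2, "delta_pos": [-0.8, 0, 0], "yaw": 0}, {"claw": 0.2, "delta_pos": [-0.8, 0, 0], "yaw": 0}, {"claw": 0.2, "delta_pos": [-1, 0, 0], "yaw": 0}, {"claw": 0.2, "delta_pos": [-1, 0, 0], "yaw": 0}, {"claw": 0.2, "delta_pos": [-1, 0, 0], "yaw": 0}, {"claw": 0.2, "delta_pos": [-1, 0, 0], "yaw": 0}])

```text
clock: 4.03
eef_pos: [440.6, 93.2, 195.7]
tcp_rot: [-3.142, 0.0, 1.394]
contact_force: [0.9, 2.0, 1.1]
opening: 0.402
grasp_force: 0.0
```

```bash
python3 -c "
from h import *
to([453-19-4.6,166-106-25,195],1.388)
for n in ('scene','top'): find(r.grab_frame(n))" | grep -v -E "amber|jar| -[0-9]{3}\.\]"
```

```text
4.025 [440.6  93.2 195.7] [-3.142  0.     1.394] [0.9 2.  1.1] 0.4
tool cm now [-5.93 -0.08  0.07] after turn [-5.93 -0.04  0.07] turn 0.006
teal 413 [553. 147.] [171.  16.] 89.2 140.3 px [317 237  73  14]
teal 5859 [657. 146.] [178. 182.] 89.3 141.0 px [307 246  84  84]
carton 873 [429.  32.] [100.  73.] 80.8 75.9 px [288 185  39  34]
yellow 941 [330. 215.] [ 70. 103.] 62.3 76.1 px [363 152  42  44]
teal 4257 [657. 145.] [173. 176.] 89.1 140.2 px [233 148  69  67]
teal 275 [555. 160.] [137.  15.] 89.2 139.8 px [234 216  54   7]
carton 265 [426.  -1.] [73. 38.] 0.2 75.0 px [314 258  15  28]
yellow 873 [331. 214.] [67. 97.] 62.5 75.2 px [220 284  34  44]
```

Request:
apply_moves(deltas=[{"claw": 0.2, "delta_pos": [-1, 0, 0], "yaw": 0}, {"claw": 0.2, "delta_pos": [-1, 0, 0], "yaw": 0}, {"claw": 0.2, "delta_pos": [-1, 0, 0], "yaw": 0}, {"claw": 0.2, "delta_pos": [-1, 0, 0], "yaw": 0}, {"claw": 0.2, "delta_pos": [-0.9, 0, 0], "yaw": 0}, {"claw": 0.2, "delta_pos": [-0.6, 0, 0], "yaw": 0}, {"claw": 0.2, "delta_pos": [-0.3, 0, 0], "yaw": 0}, {"claw": 0.2, "delta_pos": [0, 0, 0], "yaw": 0}])

```text
clock: 5.12
eef_pos: [430.5, 36.7, 195.7]
tcp_rot: [-3.141, 0.0, 1.394]
contact_force: [0.3, -0.0, 0.2]
opening: 0.404
grasp_force: 0.0
```

Request:
apply_moves(deltas=[{"claw": 0.2, "delta_pos": [1.5, 0, 0], "yaw": 0}, {"claw": 0.2, "delta_pos": [2, 0, 0], "yaw": 0}, {"claw": 1, "delta_pos": [2, 0, -4], "yaw": 0.18}, {"claw": 1, "delta_pos": [0, 0, -5], "yaw": 0.18}, {"claw": 1, "delta_pos": [0, 0, -5], "yaw": 0.18}, {"claw": 1, "delta_pos": [0, 0, -2], "yaw": 0.18}, {"claw": 1, "delta_pos": [0, 0, 0], "yaw": 0.18}, {"claw": 1, "delta_pos": [0, 0, 0], "yaw": 0.18}])

```text
clock: 6.12
eef_pos: [440.2, 92.1, 356.3]
tcp_rot: [3.142, -0.001, 0.309]
contact_force: [-1.1, -0.1, -0.3]
opening: -0.004
grasp_force: 0.0
```

Request:
apply_moves(deltas=[{"claw": 1, "delta_pos": [0, 0, 0], "yaw": 0.18}, {"claw": 1, "delta_pos": [0, 0, 0], "yaw": 0.15}, {"claw": 1, "delta_pos": [0, 0, 0], "yaw": 0}])

```text
clock: 6.5
eef_pos: [440.1, 91.9, 355.7]
tcp_rot: [-3.142, 0.0, -0.014]
contact_force: [0.2, -0.1, 0.9]
opening: 0.003
grasp_force: 0.0
```

```bash
python3 -c "
from h import *
to([500,86,283],-0.016)
for n in ('scene','top'):
    f=r.grab_frame(n); find(f)
    if n=='scene': cv2.imwrite('pics/s2.png',f['img'][100:340,160:480].repeat(2,0).repeat(2,1))" | grep -v -E "jar"
```

```text
6.5 [440.1  91.9 355.7] [-3.142  0.    -0.014] [ 0.2 -0.1  0.9] 0.0
tool cm now [5.99 0.5  7.27] after turn [5.99 0.49 7.27] turn 0.002
teal 418 [553. 147.] [171.  15.] 89.5 140.2 px [317 237  73  14]
teal 5859 [658. 146.] [178. 181.] 89.2 141.0 px [307 246  84  84]
amber 253 [ 556. -157.] [117.  15.] 86.3 140.2 px [202 227  49  13]
amber 4196 [ 658. -173.] [143. 182.] 86.2 140.8 px [174 235  76  82]
carton 407 [ -52. -590.] [109. 254.] 28.6 75.4 px [62  0 87 36]
carton 1026 [419. -24.] [101.  74.] 80.0 75.9 px [267 179  44  35]
carton 281 [ 642. -435.] [62. 75.] 56.0 74.3 px [ 97 249  32  30]
carton 2008 [ 882. -572.] [160. 141.] 59.1 74.6 px [  8 328  68  74]
yellow 971 [330. 214.] [ 71. 104.] 63.1 76.0 px [364 152  41  45]
teal 4241 [658. 145.] [174. 177.] 89.2 140.2 px [233 148  69  67]
teal 242 [555. 160.] [137.  14.] 89.7 140.4 px [234 216  54   6]
amber 3463 [ 657. -189.] [176. 174.] 86.6 140.0 px [360 150  70  69]
amber 175 [ 556. -168.] [118.  13.] 85.6 140.3 px [364 217  46   9]
carton 1272 [ 882. -570.] [160. 142.] 58.2 74.6 px [491  85  58  55]
carton 207 [ 634. -433.] [73. 61.] 31.2 74.0 px [467 186  26  27]
carton 731 [420. -29.] [89. 71.] 80.6 75.1 px [317 259  33  31]
carton 276 [ -38. -607.] [ 58. 231.] 15.4 76.4 px [510 453  88  27]
yellow 776 [330. 214.] [67. 97.] 62.0 75.2 px [220 284  30  44]
```

View pics/s2.png

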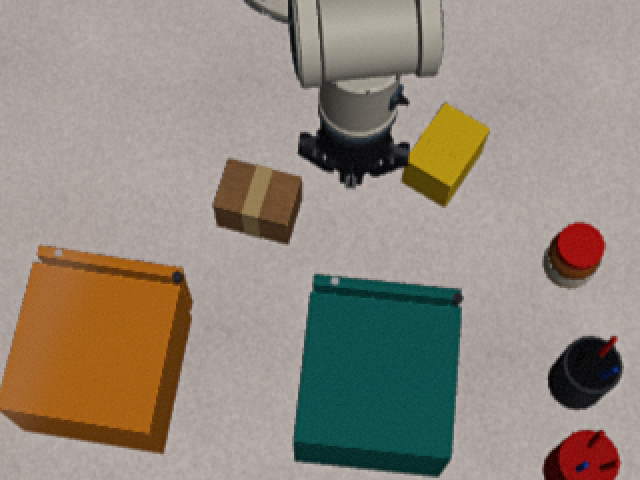

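The carton (crop 258,200) now stands clear to the right of the teal cupboard, with a gap of about 25 mm. Both doors are shut and the bystanders haven't moved. Next comes the dot.

Request:
apply_moves(deltas=[{"claw": 1, "delta_pos": [2, 0.5, 3], "yaw": 0}, {"claw": 1, "delta_pos": [3, 0, 4], "yaw": 0}, {"claw": 1, "delta_pos": [2.4, 0, 0.9], "yaw": 0}, {"claw": 1, "delta_pos": [0, 0, 0], "yaw": 0}])

```text
clock: 7.1
eef_pos: [515.1, 85.0, 275.7]
tcp_rot: [3.141, 0.001, -0.014]
contact_force: [0.1, 0.2, -0.4]
opening: 0.006
grasp_force: 0.0
```

```bash
python3 -c "
from h import *
to([533,86,277],-0.016)
f=r.grab_frame('scene'); cv2.imwrite('pics/s3.png',cv2.resize(f['img'][180:300,280:440],None,fx=4,fy=4))"
```

```text
7.1 [515.1  85.  275.7] [ 3.141e+00  1.000e-03 -1.400e-02] [ 0.1  0.2 -0.4] 0.01
tool cm now [ 1.79 -0.13 -0.13] after turn [ 1.79 -0.13 -0.13] turn 0.002
```

View pics/s3.png

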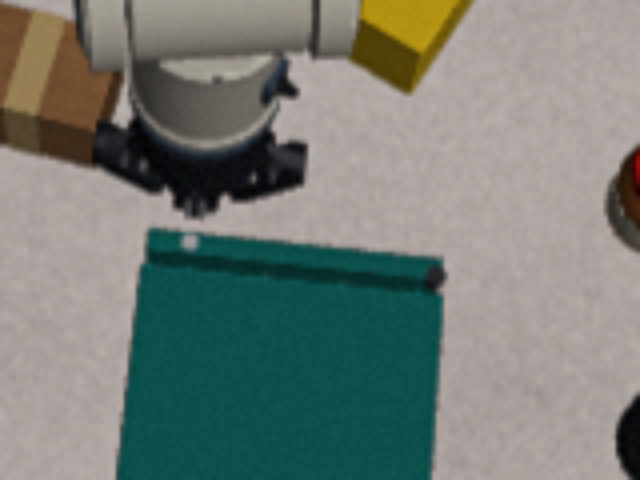

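The shut fingertips (195,208) are lined up in front of the white dot (190,242). I'll creep in while watching the force.

Request:
apply_moves(deltas=[{"claw": 1, "delta_pos": [0.5, 0, 0], "yaw": 0}, {"claw": 1, "delta_pos": [0.4, 0, 0], "yaw": 0}, {"claw": 1, "delta_pos": [0.3, 0, 0], "yaw": 0}, {"claw": 1, "delta_pos": [0.2, 0, 0], "yaw": 0}, {"claw": 1, "delta_pos": [0, 0, 0], "yaw": 0}])

```text
clock: 7.78
eef_pos: [528.2, 84.6, 276.8]
tcp_rot: [-3.142, -0.0, -0.016]
contact_force: [-0.6, 0.6, -1.4]
opening: 0.003
grasp_force: 0.0
```

Request:
apply_moves(deltas=[{"claw": 1, "delta_pos": [0.2, 0, 0], "yaw": 0}, {"claw": 1, "delta_pos": [0.1, 0, 0], "yaw": 0}, {"claw": 1, "delta_pos": [0, 0, 0], "yaw": 0}])

```text
clock: 8.15
eef_pos: [531.2, 84.5, 276.7]
tcp_rot: [-3.142, -0.0, -0.016]
contact_force: [-0.8, -0.4, -0.1]
opening: 0.001
grasp_force: 0.0
```

Request:
apply_moves(deltas=[{"claw": 1, "delta_pos": [0.15, 0, 0], "yaw": 0}, {"claw": 1, "delta_pos": [0.15, 0, 0], "yaw": 0}, {"claw": 1, "delta_pos": [0, 0, 0], "yaw": 0}])

```text
clock: 8.52
eef_pos: [534.1, 84.5, 276.6]
tcp_rot: [3.142, 0.0, -0.016]
contact_force: [-0.6, -0.0, -0.8]
opening: 0.001
grasp_force: 0.3
```

Request:
apply_moves(deltas=[{"claw": 1, "delta_pos": [0.15, 0, 0], "yaw": 0}, {"claw": 1, "delta_pos": [0.05, 0, 0], "yaw": 0}, {"claw": 1, "delta_pos": [0, 0, 0], "yaw": 0}])

```text
clock: 8.9
eef_pos: [535.9, 84.3, 276.6]
tcp_rot: [3.141, 0.001, -0.016]
contact_force: [-2.3, -0.9, 1.3]
opening: 0.0
grasp_force: 1.5
```

Request:
apply_moves(deltas=[{"claw": 1, "delta_pos": [0.15, 0, 0], "yaw": 0}, {"claw": 1, "delta_pos": [0, 0, 0], "yaw": 0}])

```text
clock: 9.15
eef_pos: [537.8, 84.4, 276.6]
tcp_rot: [3.142, -0.0, -0.016]
contact_force: [-1.7, -1.5, 0.0]
opening: 0.004
grasp_force: 0.8
```

Request:
apply_moves(deltas=[{"claw": 1, "delta_pos": [0.15, 0, 0], "yaw": 0}, {"claw": 1, "delta_pos": [0, 0, 0], "yaw": 0}])

```text
clock: 9.4
eef_pos: [538.3, 84.4, 276.4]
tcp_rot: [3.141, 0.003, -0.016]
contact_force: [-9.3, 0.2, 4.8]
opening: -0.003
grasp_force: 4.2
```

Request:
apply_moves(deltas=[{"claw": 1, "delta_pos": [0.1, 0, 0], "yaw": 0}, {"claw": 1, "delta_pos": [0, 0, 0], "yaw": 0}])

```text
clock: 9.65
eef_pos: [539.0, 84.4, 276.4]
tcp_rot: [3.141, 0.004, -0.016]
contact_force: [-9.2, -0.6, 4.7]
opening: 0.001
grasp_force: 4.5
```

The force rose to 9 N and the tool stopped, which means it hit the hard bottom. I'll draw back now.

Request:
apply_moves(deltas=[{"claw": 1, "delta_pos": [-4, 0, 0], "yaw": 0}, {"claw": 1, "delta_pos": [-6, 0, 0], "yaw": 0}, {"claw": 1, "delta_pos": [-5, 0, -2], "yaw": 0}, {"claw": 1, "delta_pos": [-3, 0, -4], "yaw": 0}, {"claw": 1, "delta_pos": [0, 0, -5], "yaw": 0}, {"claw": 1, "delta_pos": [0, 0, 0], "yaw": 0}, {"claw": 1, "delta_pos": [0, 0, 0], "yaw": 0}, {"claw": 1, "delta_pos": [0, 0, 0], "yaw": 0}])

```text
clock: 10.65
eef_pos: [360.0, 87.2, 385.7]
tcp_rot: [3.141, 0.002, -0.016]
contact_force: [0.2, 0.0, -0.2]
opening: 0.001
grasp_force: 0.0
```

```bash
python3 -c "
from h import *
f=r.grab_frame('scene'); find(f); cv2.imwrite('pics/s4.png',f['img'])
print(r.sense()['contact_force'])"
```

```text
teal 337 [505. 166.] [173.  14.] 55.3 141.1 px [334 202  59  45]
teal 5844 [658. 146.] [178. 181.] 89.5 140.9 px [307 246  84  84]
amber 249 [ 555. -156.] [115.  16.] 86.4 140.5 px [203 227  48  13]
amber 4196 [ 659. -172.] [142. 182.] 86.3 140.8 px [174 235  77  83]
carton 499 [ -91. -617.] [121. 232.] 2.2 75.1 px [60  0 88 37]
carton 1030 [419. -24.] [100.  74.] 79.7 75.9 px [267 179  44  35]
carton 284 [ 642. -434.] [63. 78.] 54.7 74.2 px [ 97 249  30  30]
carton 2061 [ 881. -571.] [161. 139.] 58.0 74.5 px [  8 328  69  74]
yellow 980 [329. 215.] [ 71. 104.] 61.0 76.1 px [363 152  42  44]
jar 399 [454. 388.] [56. 60.] 86.5 81.0 px [439 212  23  23]
[-0.47399347 -0.00299926  0.17006636]
```

View pics/s4.png

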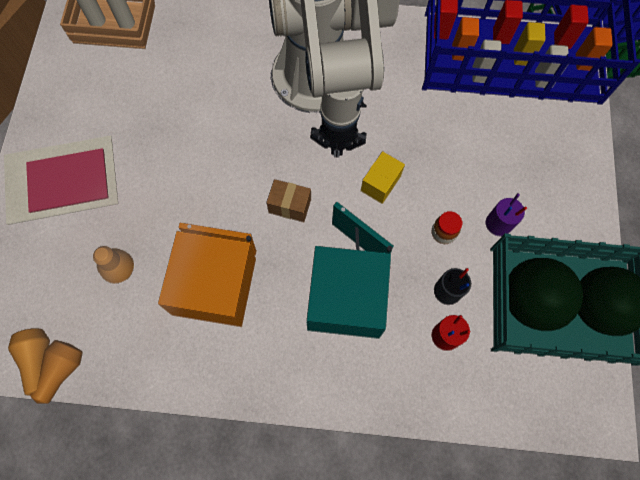

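The teal door stands ajar at about 0.59 rad (340,210 to 390,248). The carton (290,200) is clear of it, and amber and the bystanders haven't changed.

```bash
python3 -c "
from rig import r
print(r.sign_off())"
```

```text
the job is handed in; nothing more can be done
None
```

The carton now stands clear of the teal cupboard, the teal door has sprung ajar at about 0.59 rad and stayed there, the amber door and bystanders look untouched, and the job was handed in at about 11 s.

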